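Lock the bayonet lid on the pressure pot that holds the work

ROBOT

A 6-joint arm with a two-finger parallel gripper is mounted at the origin on the work surface. World frame = base frame: x ahead of the robot, y to its left, z up, the work surface at z = 0. Lengths are in m, angles in rad, forces in N, time in s.
With the tool pointing down it reaches from about 0.325 to 0.75 m from the base axis. Payload 7.6 kg.
Tool frame: the origin (TCP) lies at the very end of the fingers, on their centre line; the grasp point (between the pads) lies 19 mm behind it (arm.hold_point_z is the distance from the TCP to the grasp point, in m); z points along the fingers, y is the line along which they close (so a half turn about z gives the same grasp; the last joint's range is limited). The gripper opens to 85 mm and grips with 20 to 120 N. Pads are 22 mm wide; open, the fingers measure 114 mm over their backs; the gripper's body (76 mm by 85 mm) begins 54 mm behind the grasp point. The pads swing forward as they close: fully open they stand 13 mm farther back than shut.
Start: joints at [1.276, 0.052, 1.401, -0, 1.689, -0.07], TCP at [0.117, 0.512, 0.231] pointing down, gripper open.
Joint ranges: [-2.9, 2.9], [-0.91, 2.17], [0.12, 2.37], [-1.06, 4.2], [0.26, 2.73], [-2.93, 2.93]. Speed limits (rad/s): [2.57, 2.57, 3.01, 3.14, 3.14, 3.14].

INTERFACE

Orientations are given as a rotation vector (axis times angle).
In Python, from plant import arm, imaging, order, look_for, trace gives the robot as it stands.
- The arm moves only by the tool servo_tool, never from a script. Its argument "targets" is a list of rows, each a list of 2 entries, a list of its own where there are three numbers: the shift along the world's x, y, z in mm, then the turn about the world's z in degrees. In form: [[[x, y, z], yaw], ...]. A call has 1 to 12 rows; each row shifts and turns the commanded pose from where the row before left it; what a row does not reach is not made up. A row lasts 1/12 s, in which the tool goes at most 41.7 mm and 7.16 degrees, less where a joint would pass 70% of its speed; a pose out of reach is approached as far as the arm can. A call is refused whole if a number of a shift passes 41.7 or a number of a turn 7.16, either way. A call with a gripper value outside its range is refused whole. "claw" is the closure, from -1 (fully open) to 1 (shut), set as the call begins (left out, the last holds). The fingers move at their own pace and stop on an object; "squeeze" is the grip in N (left out, the last holds). Time passes only in rows, so rows that do not move let the fingers close. It gives the time, the measured TCP pose, the force, the opening and the grip force at its end, in the units of the state.
- arm.state(): the state, without advancing time (a new reading comes with each control period).
- imaging.read_camera(name): name is "scene" or "top" or "wrist"; returns a dict with "image" (384x512x3 uint8, red, green, blue), "z_map" (384x512 float32, m along the optical axis (not along the pixel's ray), 0 where there is no reading), "camera_matrix" (3x3 intrinsics, pixels), "R" (3x3) and "t" (3): a world point X has camera coordinates R X + t. Camera axes: x right, y down, z forward; pixel columns grow to the right and rows downward; lengths in m; the calibration is good to about 2 mm. A picture is of the moment at which its call begins.
- order.sign_off(): hands the job in; it is judged then, once.
Trained networks look in a picture, given as the dict that the camera call returned (one of the last four; its "shot" number tells which), for a name from the list of things; names that differ only in an ending like _2 or _b are one class to them, and where a whole thing is asked for, a point or a joint stands for the part that bears it (a point fixed in the world has none). Each returns a list of dicts, best first, with "score" (0 to 1); they miss things now and then, are a little off and sometimes report something else, mostly with a low value. They report only what shows in the picture. A call takes as long as a camera call. They do not tell look-alikes from the thing itself.
- look_for(label, picture): "centre" ([column, row] in pixels, amid what is visible of it).
- trace(label, picture): "mask" (384x512 bool, what is visible of it) and "centre" ([column, row] in pixels, amid what is visible of it).
The state is a dict: "time": time; "joint_positions": joint angles; "joint_vel": joint speeds; "tau": joint torques, N m; "tcp_pos": TCP position; "tcp_rot": TCP orientation; "ft_force": force on the tool from outside, world axes, zero at the start; "wrist_torque": the same for the moment, N m; "finger_gap": finger opening in m; "grasp_force": force on a finger pad.
Only numpy, scipy, OpenCV 4.12 (cv2) and the standard library are available. Lean on these libraries where they do the work, as an engineer would, in place of code of your own. Each camera call takes 0.05 s, during which the arm holds its last target. There are 200 camera calls.

TASK

One of the two pressure pots on this dental bench has a plaster cast inside, ready to cure. Put the lid on that pot: find by eye or by feel where its lugs pass between the claws of the rim, press it down against the springy seal without crushing the seal, and turn it clockwise under the claws until it is fully home against the stop, with the interlock pin pushed in. Let go, so that the claws alone hold it down, and leave the other things on the bench as they are.

Things in the scene. Friction and masses are not known exactly. Their poses are not given: they have to be found in the camera images.
- lid: The only lid on the bench: round, aluminium, 0.5 to 0.7 kg, with bar handle and three lugs; lies flat. Origin: centre of its underside, z up, x along the handle and through lug 0. Upwards: chamfered spigot 130 mm in diameter, z 0 to 10 mm; flange 154 mm, z 10 to 20, its underside lands on the pot's seal; low dome to z 28. Small brass relief valve, top at z 42, at x = y = 36 mm.
- lid_handle (a point): Middle of the lid's black bar handle, on the lid's axis, 57 mm above its origin. The bar runs along the lid's x: 115 mm long, 16 mm wide, 18 mm high (z 48 to 66 mm), on pillars at x = +-42 mm, with 20 mm of free space under it.
- lid_lug0 (a point): Middle of lug 0, at (88, 0, 15) mm in the lid's frame. The three lugs are at 0, 120 and 240 degrees about z, each 44 degrees wide, reaching to 87 mm from the axis (90 at the corners), z 10 to 20 mm. Any lug may go under any claw.
- pot_a: Aluminium pressure pot fixed to the bench on the robot's left (+y), open on top, 119 mm high in all. Origin: centre of its underside, z up. Floor at z 10 mm, mouth 136 mm in diameter, wall top at z 96. Gauge, air nipple and two grips on the outside, below the rim. Its bayonet ring with three claws was screwed on at no particular angle: the pose of the pot does not tell where the claws are.
- pot_a_seal (a point): Centre of the mouth at the top of the black rubber seal, z 106 mm in the pot's frame. The seal gives like a spring: 4 N starts it, then 2.5 N per mm, solid after 8 mm. The lid's origin stands at z about 109 mm with its lugs on the claws' tops, 95 resting on the seal with its lugs in the gaps, 91 when locked: it must be pressed down some 5 mm, 13 N beyond its weight, to turn.
- rim_a_pin (a joint): Travel of pot_a's interlock pin, m: 0 out, 0.010 fully pushed in. A steel pin, 8 mm thick, that stands 10 mm out of the stop under one of pot_a's claws, facing the arriving lug; a light spring (1 to 2.5 N). The claws: three, 120 degrees apart, each 53 degrees wide (gaps 66), overhang 80 to 104 mm from the axis, z 111 to 119 mm, upright from 94 mm outwards.
- pot_b: The second pressure pot, fixed on the robot's right (-y), the same as pot_a in all dimensions; its ring has an angle of its own. In both, a stop under the clockwise end (from above) of one claw halts its lug, and so the lid, when all lugs are wholly under their claws, 60 degrees clockwise from the middle of a gap. Any lug may go under any claw.
- pot_b_seal (a point): The same point of pot_b as pot_a_seal.
- rim_b_pin (a joint): Travel of pot_b's interlock pin, like rim_a_pin.
- cast: The work: a cream plaster dental cast, 67 x 62 x 32 mm, standing on the floor of pot_a or of pot_b. Origin: centre of its underside.
- trivet: Triangular steel wire trivet, 78 mm a side, 18 mm high, standing on the floor of the other pot, which is not in use.
- spare_cast: Bystander: a second plaster cast like the first, on the bench beyond the lid. Leave it alone.
- bur_stand: Bystander: round white bur stand, 84 mm in diameter, about 65 mm high with its burs, on the bench beyond the lid. Leave it alone.
- wax_jar: Bystander: clear jar with a white cap, 60 mm in diameter, 55 mm high, on the bench beyond the lid. Leave it alone.
Things that resemble listed ones, but are neither listed nor needed, are in the scene too. What is shaped like the pot_a but yellow is not meant.

How it is judged:
At the end, for the whole second after the job is handed in: The lid lies level (within 0.04 rad), at rest and released on the pot that holds the cast, held down under the claws (lid origin 86 to 93.2 mm above the pot's underside, within 6 mm of its axis), turned home so far that this pot's interlock pin is pushed in by more than 6 of its 10 mm (((horizontal distance between cast and pot_a below 0.05 m and z of lid in the frame of pot_a between 0.086 and 0.0932 m and horizontal distance between lid and pot_a below 0.006 m and value of joint rim_a_pin above 0.006 m) or (horizontal distance between cast and pot_b below 0.05 m and z of lid in the frame of pot_b between 0.086 and 0.0932 m and horizontal distance between lid and pot_b below 0.006 m and value of joint rim_b_pin above 0.006 m)) and angle between lid's own z axis and vertical below 0.04 rad and linear speed of lid below 0.02 m/s); the robot touches nothing.
It fails at once if the seal is crushed: the lid bears on a pot's seal with more than 60 N (contact force between lid and pot_a above 60 N or contact force between lid and pot_b above 60 N).
It fails at once if a bystander is pushed more than 30 mm (distance of any of spare_cast, bur_stand, wax_jar from where it was at the start of the episode above 0.03 m).
It also fails if it takes over 64 s, if anything falls off the work surface, if the arm or the gripper's body presses on something with over 40 N, if the wrist force passes 120 N, or if a joint passes its speed limit or range.

## Working session

There is one attempt and no reset: what is moved stays moved. The work goes in short steps, Python scripts to look and compute and a tool call to move; the robot and the scene stay as the last step left them, time stands still between calls to the robot, and variables do not carry over. Pictures are saved under pics/ and viewed, at most 10 in all, crops included, and the job is handed in when it is done.

Besides the shell and the picture viewer there is one more tool, called as a command line: name --argument value ..., lists and objects as JSON in quotes. servo_tool: Moves the arm, as the interface text tells. Its arguments: {"type":"object","properties":{"targets":{"type":"array"},"claw":{"type":"number"},"squeeze":{"type":"number"}},"required":["targets"]}

```bash
ls; mkdir -p pics; cat > h.py <<'E'
import numpy as np, cv2
from plant import arm, imaging, order, look_for, trace
def world(p,uv=None):
    K=p["camera_matrix"];R=np.array(p["R"]);t=np.array(p["t"]);z=p["z_map"]
    v,u=np.mgrid[0:384,0:512]
    c=np.stack([(u-K[0][2])/K[0][0]*z,(v-K[1][2])/K[1][1]*z,z],-1)
    W=(c-t)@R; W[z==0]=np.nan
    return W
def save(n,im): cv2.imwrite("pics/"+n,cv2.cvtColor(im,cv2.COLOR_RGB2BGR))
E
python3 - <<'E'
from h import *
s=arm.state();print(s)
ims=[]
for n in ["scene","top"]:
    p=imaging.read_camera(n);ims.append(p["image"]);W=world(p)
    np.savez(n+".npz",W=W,im=p["image"])
    for l in ["lid","lid_handle","lid_lug0","pot_a","cast","trivet"]:
        for d in look_for(l,p)[:4]:
            u,v=np.round(d["centre"]).astype(int);print(n,l,d["score"],(u,v),W[v,u].round(3))
save("st.png",ims[0]);save("tp.png",ims[1])
E
```

```text
pics
{'time': 0.0, 'joint_positions': array([ 1.27571723e+00,  5.28613137e-02,  1.40175726e+00, -1.31988456e-05,
        1.68858132e+00, -7.02810203e-02]), 'joint_vel': array([ 0.0021477 ,  0.00131307, -0.00038193,  0.000436  , -0.00162847,
       -0.00176493]), 'tau': array([ 2.74738786e-04, -3.81663465e+01, -3.60193026e+01, -1.54893955e-04,
        6.22677006e-03, -5.41914417e-06]), 'tcp_pos': array([0.11690998, 0.51150418, 0.23044315]), 'tcp_rot': array([-3.52339948e-01, -3.12149023e+00,  2.48615597e-03]), 'ft_force': array([-1.13590959,  0.03234633,  0.45947246]), 'wrist_torque': array([ 0.01863218, -0.00179357,  0.05668129]), 'grasp_force': 0.0, 'finger_gap': 0.08529151231878221}
scene lid 0.73 (np.int64(232), np.int64(238)) [0.597 0.058 0.057]
scene lid_handle 0.75 (np.int64(340), np.int64(306)) [0.491 0.303 0.011]
scene lid_handle 0.67 (np.int64(230), np.int64(238)) [0.586 0.027 0.029]
scene lid_lug0 0.82 (np.int64(233), np.int64(236)) [0.595 0.06  0.064]
scene pot_a 0.9 (np.int64(230), np.int64(166)) [ 0.448 -0.223  0.059]
scene pot_a 0.71 (np.int64(435), np.int64(254)) [0.307 0.358 0.102]
scene pot_a 0.69 (np.int64(337), np.int64(303)) [0.49  0.294 0.01 ]
scene cast 0.79 (np.int64(330), np.int64(321)) [0.541 0.327 0.029]
top lid 0.72 (np.int64(248), np.int64(175)) [0.569 0.015 0.065]
top lid 0.41 (np.int64(127), np.int64(181)) [0.561 0.38  0.004]
top lid_handle 0.69 (np.int64(251), np.int64(178)) [0.562 0.007 0.054]
top lid_lug0 0.7 (np.int64(248), np.int64(176)) [0.566 0.015 0.063]
top pot_a 0.97 (np.int64(129), np.int64(179)) [0.567 0.374 0.005]
top pot_a 0.85 (np.int64(135), np.int64(294)) [0.231 0.335 0.011]
top pot_a 0.8 (np.int64(362), np.int64(231)) [ 0.416 -0.317  0.01 ]
top cast 0.75 (np.int64(140), np.int64(186)) [0.543 0.334 0.024]
top trivet 0.54 (np.int64(362), np.int64(232)) [ 0.414 -0.318  0.005]
top trivet 0.48 (np.int64(346), np.int64(227)) [ 0.425 -0.267  0.031]
```

```bash
python3 - <<'E'
from h import *
a=cv2.imread("pics/st.png");b=cv2.imread("pics/tp.png")
cv2.imwrite("pics/both.png",cv2.resize(np.vstack([a,b]),(400*2,600)) if 0 else cv2.resize(b,(800,600)))
cv2.imwrite("pics/sc.png",cv2.resize(a,(800,600)))
E
```

```text
(no output)
```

View pics/both.png

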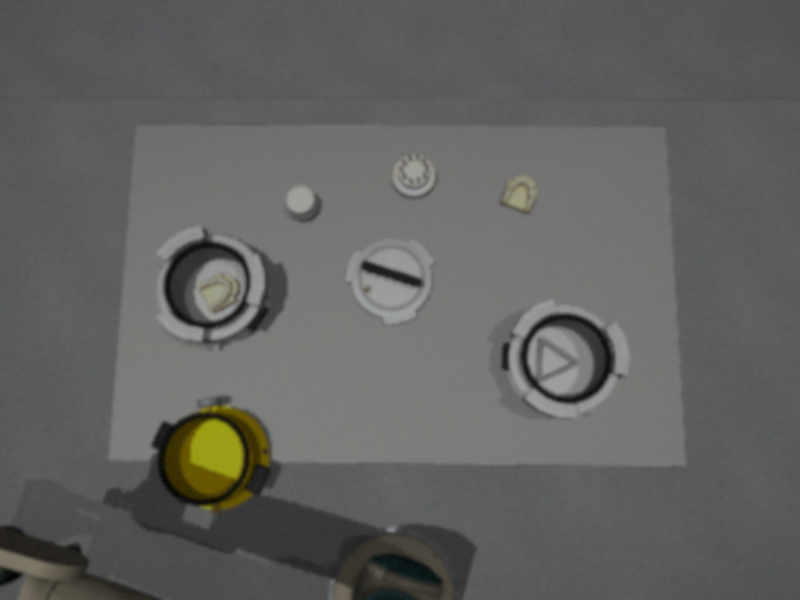

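View pics/sc.png

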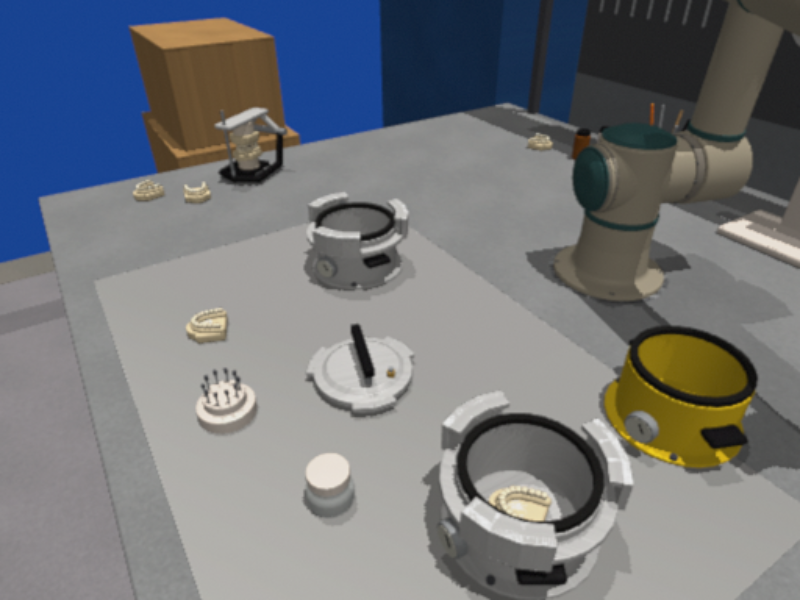

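The cast (scene 800×600: 520,500; top: 220,292) is in the left grey pot, which is pot_a. The yellow pot (top: 205,455) is the look-alike and has no claws. The right-hand grey pot (565,360) holds the trivet. The only lid is at (390,280), with a brass valve at (367,290).

```bash
cat > fit.py <<'E'
from h import *
def circ(P,r,c0):
    from scipy.optimize import least_squares
    return least_squares(lambda c:np.hypot(*(P-c).T)-r,c0,loss="soft_l1",f_scale=.003).x
def claws(W,c):
    d=W[...,:2]-c; r=np.hypot(d[...,0],d[...,1]); m=(W[...,2]>.1125)&(W[...,2]<.128)&(r<.108)&(r>.083)
    a=np.degrees(np.arctan2(d[...,1],d[...,0]))[m]; h=np.histogram(a%360,72,(0,360))[0]
    z=np.exp(3j*np.radians(a)).mean(); return h,np.degrees(np.angle(z))/3,abs(z),W[m]
E
cat > m1.py <<'E'
from fit import *
for n in ["scene","top"]:
    f=np.load(n+".npz");W=f["W"];im=f["im"].astype(int)
    # pot: claw points, outer radius
    c=np.array([.54,.345])
    for k in range(4):
        d=np.hypot(*np.moveaxis(W[...,:2]-c,-1,0)); m=(W[...,2]>.113)&(W[...,2]<.128)&(d<.125)&(d>.07)
        P=W[m]; 
        # seal: dark pixels
        ms=(im.sum(-1)<110)&(W[...,2]>.098)&(W[...,2]<.113)&(d<.09)&(d>.055)
        if ms.sum()>20: c=circ(W[ms][:,:2],.0715,c)
    h,a,q,_=claws(W,c); print(n,"pot",c.round(4),ms.sum(),"seal z",np.median(W[ms][:,2]).round(4),"r",np.percentile(np.hypot(*(W[ms][:,:2]-c).T),[5,50,95]).round(3),"claw r",np.percentile(np.hypot(*(P[:,:2]-c).T),[2,50,98]).round(3),"z",np.median(P[:,2]).round(4),"claw phase",a,q);print(h)
    # handle
    d=np.hypot(W[...,0]-.57,W[...,1]-.015);m=(W[...,2]>.055)&(W[...,2]<.08)&(d<.09)&(im.sum(-1)<150)
    P=W[m];(x,y),wh,_=cv2.minAreaRect(P[:,:2].astype(np.float32)*1000)
    e,v=np.linalg.eigh(np.cov(P[:,:2].T));print(" handle",m.sum(),x,y,wh,"mean",P.mean(0),"ang",np.degrees(np.arctan2(*v[::-1,1])))
    # flange disk
    d=np.hypot(W[...,0]-P[:,0].mean(),W[...,1]-P[:,1].mean());m=(W[...,2]>.012)&(W[...,2]<.035)&(d<.1)
    (cx,cy),rr=cv2.minEnclosingCircle(W[m][:,:2].astype(np.float32)*1000);print(" lid disc",cx,cy,rr)
    m&=d>.081;b=np.arctan2(W[...,1]-cy/1e3,W[...,0]-cx/1e3)[m];print(" lug phase",np.degrees(np.angle(np.exp(3j*b).mean()))/3,m.sum())
E
python3 m1.py
```

```text
scene pot [0.5435 0.3383] 1044 seal z 0.1062 r [0.069 0.072 0.077] claw r [0.079 0.093 0.105] z 0.1195 claw phase 33.38072785639864 0.6696943125938997
[ 1 69 66 73 77 78 74 76 83 79 75 81 18  0  0  0  0  0  0  0  0  0  0  0
  0 60 55 48 47 54 47 47 46 43 41 49 25  0  0  0  0  0  0  0  0  0  0  0
  2 40 43 42 50 43 36 42 44 37 41 63  8  0  0  0  0  0  0  0  0  0  0  0]
 handle 192 576.082763671875 14.70074462890625 (110.48564910888672, 13.898293495178223) mean [0.57848797 0.02236917 0.06550642] ang 72.39253782619916
 lid disc 574.2694091796875 12.264660835266113 89.04167938232422
 lug phase -48.25919799011288 213
top pot [0.5386 0.334 ] 345 seal z 0.1051 r [0.069 0.073 0.077] claw r [0.08  0.093 0.105] z 0.1184 claw phase 33.362054694912175 0.6778610355465454
[ 0 18 26 21 25 24 25 22 27 23 24 25  4  0  0  0  0  0  0  0  0  0  0  0
  1 23 25 23 22 23 22 19 25 19 22 25  3  0  0  0  0  0  0  0  0  0  0  0
  0 17 21 20 25 20 21 19 24 18 20 22 10  0  0  0  0  0  0  0  0  0  0  0]
 handle 154 568.9076538085938 9.0870361328125 (108.46128845214844, 12.16174602508545) mean [0.56879517 0.01030349 0.06449604] ang 72.71897531368322
 lid disc 571.3027954101562 10.671226501464844 87.52993774414062
 lug phase -47.66666002080816 141
```

servo_tool --targets '[[[34,-15,13],-7],[[34,-15,13],-7],[[34,-15,13],-7],[[34,-15,13],-7],[[34,-15,13],-7],[[34,-15,13],-7],[[34,-15,13],-7],[[34,-15,13],-7],[[34,-15,13],-7],[[34,-15,13],-7],[[34,-15,13],-7],[[34,-15,13],-7]]' --claw -1

```text
time: 1.7
tcp_pos: [0.5264, 0.3307, 0.388]
tcp_rot: [2.357, 2.077, 0.001]
ft_force: [0.2, 1.4, 0.6]
finger_gap: 0.0854
grasp_force: 0.0
```

servo_tool --targets '[[[0,0,0],0],[[0,0,0],0],[[0,0,0],0]]'

```text
time: 1.95
tcp_pos: [0.5248, 0.332, 0.3868]
tcp_rot: [-2.349, -2.085, 0.001]
ft_force: [-0.2, -0.2, -0.3]
finger_gap: 0.0856
grasp_force: 0.0
```

```bash
python3 - <<'E'
from h import *
s=arm.state();print(s["tcp_pos"],s["tcp_rot"],s["joint_positions"])
p=imaging.read_camera("wrist");W=world(p);np.savez("w1.npz",W=W,im=p["image"]);save("w1.png",p["image"])
print("cam",-np.array(p["R"]).T@p["t"],np.nanmin(W[...,:2],(0,1)),np.nanmax(W[...,:2],(0,1)))
E
sed 's/\["scene","top"\]/["w1"]/; s/# handle/\n    break/' m1.py > m2.py; python3 m2.py
```

```text
[0.52482995 0.3319879  0.38677686] [-2.34932786e+00 -2.08509951e+00  1.21562685e-03] [5.04458395e-01 3.78034644e-01 7.17205063e-01 2.66793556e-04
 2.04719967e+00 6.23611257e-01]
cam [0.53173602 0.39772071 0.53073917] [-0.07825279 -0.97758403] [1.73100003 0.71903094]
w1 pot [0.5405 0.3374] 1543 seal z 0.1072 r [0.069 0.072 0.076] claw r [0.08  0.092 0.104] z 0.1203 claw phase 33.53591953281819 0.6832051550473666
[ 0 75 87 86 87 92 88 90 95 91 89 95 20  0  0  0  0  0  0  0  0  0  0  0
  0 74 87 88 85 85 80 82 82 79 78 79 22  0  0  0  0  0  0  0  0  0  0  0
  0 53 70 69 66 73 69 70 71 70 70 73 19  0  0  0  0  0  0  0  0  0  0  0]
```

View pics/w1.png

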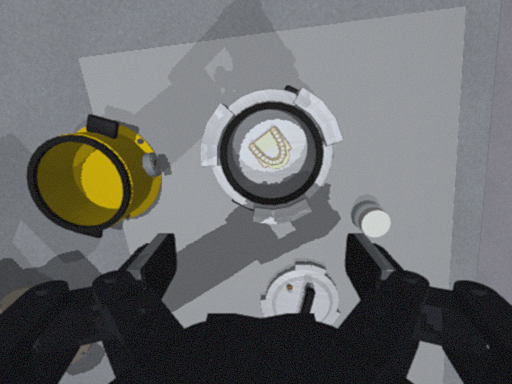

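The wrist view shows the pot with the cast at (270,150) and the lid at (300,300). All three estimates of the pot centre agree to a few mm, near (0.5405, 0.337), with the claws at about 33.5° + 120k. Next I go over the lid.

servo_tool --targets '[[[4.7,-32,-12],-1.1],[[4.7,-32,-12],-1.1],[[4.7,-32,-12],-1.1],[[4.7,-32,-12],-1.1],[[4.7,-32,-12],-1.1],[[4.7,-32,-12],-1.1],[[4.7,-32,-12],-1.1],[[4.7,-32,-12],-1.1],[[4.7,-32,-12],-1.1],[[4.7,-32,-12],-0.8],[[0,0,0],0],[[0,0,0],0]]'

```text
time: 3.0
tcp_pos: [0.571, 0.0117, 0.2667]
tcp_rot: [-2.534, -1.855, 0.002]
ft_force: [0.2, 0.3, 0.3]
finger_gap: 0.0856
grasp_force: 0.0
```

```bash
python3 - <<'E'
from fit import *
s=arm.state();print(s["tcp_pos"],s["tcp_rot"]); ax=np.arctan2(s["tcp_rot"][1],s["tcp_rot"][0]);print("yaw y",np.degrees(2*ax)-90)
p=imaging.read_camera("wrist");W=world(p);im=p["image"].astype(int);save("w2.png",p["image"]);np.savez("w2.npz",W=W,im=p["image"])
d=np.hypot(W[...,0]-.572,W[...,1]-.012);m=(W[...,2]>.058)&(W[...,2]<.08)&(d<.075)
P=W[m];print("handle",m.sum(),cv2.minAreaRect(P[:,:2].astype(np.float32)*1000),np.median(P,0))
for k in range(2):
  c=P[:,:2].mean(0) if k==0 else c
  d=np.hypot(W[...,0]-c[0],W[...,1]-c[1]);m=(W[...,2]>.012)&(W[...,2]<.03)&(d<.1)
  (cx,cy),rr=cv2.minEnclosingCircle(W[m][:,:2].astype(np.float32)*1000);c=np.array([cx,cy])/1e3
print("disc",cx,cy,rr,m.sum())
m&=(d>.081);b=np.arctan2(W[...,1]-c[1],W[...,0]-c[0])[m];print("lug",np.degrees(np.angle(np.exp(3j*b).mean()))/3,np.histogram(np.degrees(b)%360,72,(0,360))[0])
E
```

```text
[0.57104021 0.01166191 0.26665557] [-2.53424817e+00 -1.85484434e+00  1.57573511e-03]
yaw y -377.5983785187084
handle 1133 ((572.7070922851562, 11.953815460205078), (113.48342895507812, 15.951416969299316), 72.72691345214844) [0.57405082 0.0169125  0.06692798]
disc 572.4483032226562 11.286895751953125 87.76866912841797 8366
lug -47.39035790660069 [ 0  0  0  0  0  0  0  0  0  1 28 26 27 27 29 30 25 29 27  0  0  0  0  0
  0  0  0  0  0  0  0  0  0  2 23 20 20 22 23 19 22 20 18  0  0  0  0  0
  0  0  0  0  0  0  0  0  0  1 18 17 16 20 21 22 19 20 24  1  0  0  0  0]
```

View pics/w2.png

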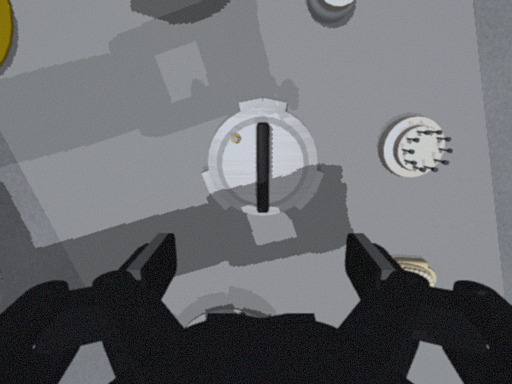

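servo_tool --targets '[[[0.5,0,-25],0.3],[[0.5,0,-25],0],[[0.5,0,-25],0],[[0,0,-25],0],[[0,0,-25],0],[[0,0,-25],0],[[0,0,-25],0],[[0,0,-22],0],[[0,0,-16],0],[[0,0,-10],0],[[0,0,-5.5],0],[[0,0,0],0]]'

```text
time: 4.05
tcp_pos: [0.5732, 0.0129, 0.0385]
tcp_rot: [-2.528, -1.864, 0.001]
ft_force: [-0.7, 0.8, 0.5]
finger_gap: 0.0856
grasp_force: 0.0
```

servo_tool --targets '[[[0,0,0],0],[[0,0,0],0],[[0,0,0],0],[[0,0,0],0],[[0,0,0],0],[[0,0,0],0],[[0,0,0],0],[[0,0,0],0]]' --claw 1 --squeeze 80

```text
time: 4.72
tcp_pos: [0.5737, 0.0118, 0.0394]
tcp_rot: [2.53, 1.862, 0.001]
ft_force: [-2.7, -0.7, 5.1]
finger_gap: 0.0147
grasp_force: 79.4
```

servo_tool --targets '[[[0,0,8],0],[[0,0,20],0],[[0,0,30],0],[[0,0,35],0],[[0,0,35],0],[[0,0,25],0],[[0,0,7],0],[[0,5,0],1],[[-1,12,0],2],[[-2,20,0],2],[[-3,26,0],2],[[-3,26,0],2]]'

```text
time: 5.72
tcp_pos: [0.5629, 0.1023, 0.1949]
tcp_rot: [-2.37, -2.057, 0.008]
ft_force: [0.6, 1.3, -5.2]
finger_gap: 0.0145
grasp_force: 78.6
```

servo_tool --targets '[[[-3,30,0],2],[[-3,30,0],2],[[-3,30,0],2],[[-3,30,0],2],[[-3,30,0],2],[[-3,30,0],1.8],[[-3,26,0],0],[[-3,18,0],0],[[-2,10,0],0],[[-1,2,0],0],[[0,0,0],0],[[0,0,0],0]]'

```text
time: 6.72
tcp_pos: [0.5374, 0.3359, 0.1978]
tcp_rot: [-2.152, -2.288, 0.003]
ft_force: [-0.1, -0.5, -5.1]
finger_gap: 0.0145
grasp_force: 78.6
```

```bash
cat > m3.py <<'E'
from fit import *
import sys
n=sys.argv[1]
s=arm.state();print(s["time"],s["tcp_pos"].round(4),s["ft_force"].round(1),s["wrist_torque"].round(2)); ax=np.arctan2(s["tcp_rot"][1],s["tcp_rot"][0]);print("yaw y",(np.degrees(2*ax)-90+180)%360-180, np.linalg.norm(s["tcp_rot"]))
z0=s["tcp_pos"][2]-.039; t=s["tcp_pos"][:2]
p=imaging.read_camera("wrist");W=world(p);im=p["image"].astype(int);save(n+".png",p["image"])
d=np.hypot(*np.moveaxis(W[...,:2]-t,-1,0));Z=W[...,2]
m=(Z>z0+.008)&(Z<z0+.024)&(d<.1)&(d>.06)
out=W[m]; c=t.copy()
from scipy.optimize import least_squares
dd=W[...,:2]-t; a=np.degrees(np.arctan2(dd[...,1],dd[...,0]))%360
b=a[m&(d>.082)]; print("lug hist",np.histogram(b,72,(0,360))[0],"phase",np.degrees(np.angle(np.exp(3j*np.radians(b)).mean()))/3, "z",np.median(W[m&(d>.082)][:,2]))
mh=(Z>z0+.060)&(Z<z0+.074)&(d<.07);P=W[mh];print("handle",cv2.minAreaRect(P[:,:2].astype(np.float32)*1000))
c=np.array([.5408,.337]);h,a,q,P=claws(np.where((Z<.126)[...,None],W,np.nan),c);print("claws",h,a,np.median(P,0))
np.savez(n+".npz",W=W,im=p["image"])
E
python3 m3.py w3
```

```text
6.7167 [0.5374 0.3359 0.1978] [-0.1 -0.5 -5.1] [ 0.02 -0.06  0.04]
yaw y 3.5027378723227116 3.1415516858624906
lug hist [  0   0   0   0   0   0   0   0   0   0   0   0   0   0  86 120 109 122
 139 139 124 127 140  31   0   0   0   0   0   0   0   0   0   0   0   0
   0   0 115  94  93  10   0   0   0   0   0   0   0   0   0   0   0   0
   0   0   0   0   0   0   0   0   0   0   0   0   0   0  48  61  83  16] phase -26.966745667885693 z 0.1794493600680423
handle ((534.25537109375, 348.39849853515625), (40.318748474121094, 86.62416076660156), 19.428096771240234)
claws [  0  91 141 163 197 225 241 270 301 300 305 320 114   0   0   0   0   0
   0   0   0   0   0   0   0 258 287 257 235 208 174 141 121  80  42  24
   1   0   0   0   0   0   0   0   0   0   0   0   0   0   0   0   0   0
   0   0   0   0   0   0   0   0   0   0   0   0   0   0   0   0   0   0] 32.500218682101625 [0.59415731 0.39645219 0.12036315]
```

View pics/w3.png

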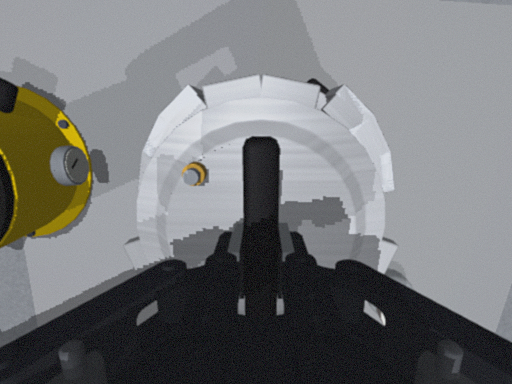

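The lid hangs level. Lug 0 (262,90) points into the gap between the claws at (180,110) and (360,110). I now check the centring in this view.

```bash
python3 - <<'E'
from h import *
f=np.load("w3.npz");W=f["W"];t=np.array([.5374,.3359]);Z=W[...,2]
for yaw in (93.4,):
    u=np.array([np.cos(np.radians(yaw)),np.sin(np.radians(yaw))]);v=np.array([-u[1],u[0]])
    q=W[...,:2]-t;a=q@u*1e3;b=q@v*1e3
    print("zs lid",0.1978-.039)
    m=(Z>.213)&(Z<.235)&(a>25)&(a<70)&(abs(b)<15);print("bar end a",np.percentile(a[m],[97,99,99.9]),"b mean",np.percentile(b[m],[1,50,99]),"z",np.median(Z[m]))
    m=(Z>.165)&(Z<.19)&(a>75)&(a<100)
    for lo in range(-30,30,10):
        k=m&(b>lo)&(b<=lo+10);print(lo,k.sum(),a[k].max().round(1) if k.any() else "",end="; ")
    k=m&(a>81);print("lug b range",b[k].min(),b[k].max(), "z",np.median(Z[k]))
    # valve
    # flange edge fit from points r 70-80 outside lugs
    m=(Z>.165)&(Z<.19); al=np.degrees(np.arctan2(b,a)); r=np.hypot(a,b)
    print([(g,r[m&(abs(al-g)<2)&(r<84)].max().round(1)) for g in (-70,-60,-50,-40,-30,30,40,50,60,70) if (m&(abs(al-g)<2)&(r<84)).any()])
E
```

```text
zs lid 0.1588
bar end a [56.43273583 57.00940075 57.08258031] b mean [-6.91325972  0.72010467  8.58930831] z 0.22522040291299011
-30 283 84.0; -20 361 86.0; -10 413 87.5; 0 444 87.4; 10 352 86.1; 20 295 84.0; lug b range -30.62812290070078 32.824764272511736 z 0.17944202415513769
[(-70, np.float64(75.1)), (-60, np.float64(75.2)), (-50, np.float64(75.7)), (-40, np.float64(75.6)), (-30, np.float64(75.7)), (30, np.float64(76.6)), (40, np.float64(77.0)), (50, np.float64(77.1)), (60, np.float64(77.1)), (70, np.float64(77.1))]
```

servo_tool --targets '[[[1.8,0.5,-8],0],[[1.8,0.5,-12],0],[[0,0,-12],0],[[0,0,-10],0],[[0,0,-5],0],[[0,0,0],0],[[0,0,0],0]]'

```text
time: 7.35
tcp_pos: [0.541, 0.3377, 0.1513]
tcp_rot: [-2.152, -2.288, 0.001]
ft_force: [0.6, 1.1, -5.1]
finger_gap: 0.0148
grasp_force: 78.5
```

```bash
python3 - <<'E'
from fit import *
s=arm.state();t=s["tcp_pos"];print(t,s["ft_force"],s["wrist_torque"])
p=imaging.read_camera("wrist");W=world(p);Z=W[...,2];z0=t[2]-.039
c=np.array([.541,.337]);q=(W[...,:2]-c)*1e3;r=np.hypot(q[...,0],q[...,1]);a=np.degrees(np.arctan2(q[...,1],q[...,0]))
save("w4.png",p["image"])
m=(Z>.116)&(Z<.1245)&(r>90)&(r<112);print("claw pts",m.sum())
from scipy.optimize import least_squares
# outer edge of claws per angle bin
E=[]
for g in list(range(10,58,3))+list(range(130,178,3)):
    k=m&(abs(a-g)<1.5)
    if k.sum()>5: i=np.argmax(np.where(k,r,0)); E.append(q.reshape(-1,2)[i])
E=np.array(E);f=least_squares(lambda x:np.hypot(*(E-x[:2]).T)-104,[0,0],loss="soft_l1");print("pot centre off (mm)",f.x,abs(f.fun).mean(),len(E))
m=(Z>z0+.008)&(Z<z0+.0245)&(r<95)&(r>60)&(Z>.1255)
E=[]
for g in list(range(20,65,3))+list(range(122,165,3)):
    k=m&(abs(a-g)<1.5)
    if k.sum()>3: i=np.argmax(np.where(k,r,0)); E.append(q.reshape(-1,2)[i])
E=np.array(E)
if len(E)>4:
    f=least_squares(lambda x:np.hypot(*(E-x[:2]).T)-77,[0,0],loss="soft_l1");print("lid centre off",f.x,abs(f.fun).mean(),len(E))
E
```

```text
[0.54096    0.33772178 0.15134521] [ 0.59713989  1.05204906 -5.14018964] [0.00398894 0.00455901 0.04090517]
claw pts 6804
pot centre off (mm) [-0.51533759  0.17852667] 0.28342025857004005 32
lid centre off [-0.84208768 -0.46465803] 0.1550593074304203 30
```

The lid is centred on the pot to within 1 mm. I descend gently through the gaps.

servo_tool --targets '[[[0.3,0.3,-2],0],[[0,0.3,-2],0],[[0,0,-2],0],[[0,0,-2],0],[[0,0,-2],0],[[0,0,-2],0],[[0,0,0],0]]'

```text
time: 7.98
tcp_pos: [0.5412, 0.3383, 0.1391]
tcp_rot: [-2.152, -2.288, 0.001]
ft_force: [0.2, 0.2, -6.2]
finger_gap: 0.0146
grasp_force: 78.6
```

servo_tool --targets '[[[0,0,-1.5],0],[[0,0,-1.5],0],[[0,0,-1],0],[[0,0,-1],0],[[0,0,0],0],[[0,0,0],0]]'

```text
time: 8.48
tcp_pos: [0.5414, 0.3384, 0.1354]
tcp_rot: [2.152, 2.288, 0.001]
ft_force: [-2.1, -0.7, -2.5]
finger_gap: 0.0145
grasp_force: 79.1
```

servo_tool --targets '[[[0,0,-1],0],[[0,0,-1],0],[[0,0,-1],0],[[0,0,-1],0],[[0,0,0],0],[[0,0,0],0]]'

```text
time: 8.98
tcp_pos: [0.5416, 0.3385, 0.1322]
tcp_rot: [2.152, 2.288, 0.002]
ft_force: [-6.2, -2.5, 6.4]
finger_gap: 0.0144
grasp_force: 80.3
```

servo_tool --targets '[[[-0.6,-0.5,-1],0],[[-0.6,-0.4,-1],0],[[0,0,-1],0],[[0,0,0],0],[[0,0,0],0]]'

```text
time: 9.4
tcp_pos: [0.5415, 0.3385, 0.1309]
tcp_rot: [2.151, 2.288, 0.009]
ft_force: [-0.7, 0.1, 9.7]
finger_gap: 0.0147
grasp_force: 80.7
```

servo_tool --targets '[[[0,0,-1],0],[[0,0,-0.7],0],[[0,0,0],-2],[[0,0,0],-3],[[0,0,0],-3],[[0,0,0],-3],[[0,0,0],0]]'

```text
time: 9.98
tcp_pos: [0.542, 0.3387, 0.13]
tcp_rot: [2.362, 2.069, 0.012]
ft_force: [0.1, 0.6, 12.0]
finger_gap: 0.0145
grasp_force: 81.1
```

```bash
cat > y.py <<'E'
from h import *
s=arm.state();t=s["tcp_rot"];print(s["tcp_pos"].round(4),s["ft_force"].round(1),s["wrist_torque"].round(2),"yaw",(np.degrees(2*np.arctan2(t[1],t[0]))+90)%360-180)
E
python3 y.py
```

```text
[0.542  0.3387 0.13  ] [ 0.1  0.6 12. ] [-0.09  0.34  0.46] yaw -7.571581701527293
```

servo_tool --targets '[[[0,0,0],-2],[[0,0,0],-2],[[0,0,0],-2],[[0,0,0],-2],[[0,0,0],0]]'

```text
time: 10.4
tcp_pos: [0.5421, 0.3387, 0.1301]
tcp_rot: [2.5, 1.901, 0.013]
ft_force: [0.5, -1.3, 11.4]
finger_gap: 0.0147
grasp_force: 81.1
```

```bash
python3 y.py
```

```text
[0.5421 0.3387 0.1301] [ 0.5 -1.3 11.4] [-0.14  0.29  0.5 ] yaw -15.510017173323718
```

servo_tool --targets '[[[0,0,0],-3],[[0,0,0],-3],[[0,0,0],-3],[[0,0,0],-3],[[0,0,0],-3],[[0,0,0],-3],[[0,0,0],-3],[[0,0,0],-3],[[0,0,0],-3],[[0,0,0],0]]'

```text
time: 11.23
tcp_pos: [0.5421, 0.3387, 0.13]
tcp_rot: [-2.876, -1.263, -0.013]
ft_force: [-0.1, -0.1, 11.7]
finger_gap: 0.0145
grasp_force: 81.1
```

```bash
python3 y.py
```

```text
[0.5421 0.3387 0.13  ] [-0.1 -0.1 11.7] [-0.09  0.19  0.41] yaw -42.57124505631742
```

servo_tool --targets '[[[0,0,0],-2.5],[[0,0,0],-2.5],[[0,0,0],-2.5],[[0,0,0],-2.5],[[0,0,0],-2],[[0,0,0],-1],[[0,0,0],0],[[0,0,0],0]]'

```text
time: 11.9
tcp_pos: [0.5418, 0.3389, 0.13]
tcp_rot: [-2.998, -0.934, -0.012]
ft_force: [-1.1, 0.5, 12.1]
finger_gap: 0.0145
grasp_force: 81.3
```

```bash
python3 y.py
```

```text
[0.5418 0.3389 0.13  ] [-1.1  0.5 12.1] [-0.03  0.34  0.73] yaw -55.383703200940715
```

Torque is rising to 0.73 N·m, which is consistent with the pin spring. I keep turning to the stop.

servo_tool --targets '[[[0,0,0],-1],[[0,0,0],-1],[[0,0,0],0],[[0,0,0],0]]'

```text
time: 12.23
tcp_pos: [0.5417, 0.3391, 0.13]
tcp_rot: [-3.013, -0.882, -0.012]
ft_force: [-1.0, 0.5, 12.1]
finger_gap: 0.0143
grasp_force: 81.4
```

```bash
python3 y.py
```

```text
[0.5417 0.3391 0.13  ] [-1.   0.5 12.1] [-0.02  0.45  0.85] yaw -57.36558469636367
```

servo_tool --targets '[[[0,0,0],-1],[[0,0,0],-1],[[0,0,0],0],[[0,0,0],0]]'

```text
time: 12.57
tcp_pos: [0.5416, 0.3393, 0.13]
tcp_rot: [-3.027, -0.83, -0.012]
ft_force: [-1.6, 1.9, 12.4]
finger_gap: 0.0147
grasp_force: 81.7
```

```bash
python3 y.py
```

```text
[0.5416 0.3393 0.13  ] [-1.6  1.9 12.4] [0.1  0.45 1.04] yaw -59.33023725071672
```

servo_tool --targets '[[[0,0,0],0],[[0,0,0],0],[[0,0,0],-1],[[0,0,0],-1],[[0,0,0],-1],[[0,0,0],0],[[0,0,0],0]]' --squeeze 120

```text
time: 13.15
tcp_pos: [0.5415, 0.3401, 0.13]
tcp_rot: [-3.046, -0.755, -0.013]
ft_force: [-0.9, 4.2, 10.9]
finger_gap: 0.0139
grasp_force: 124.7
```

```bash
python3 y.py; python3 - <<'E'
from fit import *
s=arm.state();t=s["tcp_pos"]
p=imaging.read_camera("wrist");W=world(p);Z=W[...,2];save("w5.png",p["image"]);np.savez("w5.npz",W=W,im=p["image"])
im=p["image"].astype(int)
c=t[:2];d=np.hypot(*np.moveaxis(W[...,:2]-c,-1,0))
m=(Z>.150)&(Z<.165)&(d<.07);u=np.array([np.cos(np.radians(33.5)),np.sin(np.radians(33.5))])
q=(W[...,:2]-c)*1e3;a=q@u;b=q@np.array([-u[1],u[0]])
k=m&(a>22)&(a<56)&(abs(b)<18);print(k.sum())
xs=range(24,56,4);mid=[(b[k&(abs(a-x)<2)].min()+b[k&(abs(a-x)<2)].max())/2 for x in xs if (k&(abs(a-x)<2)).sum()>3];print(np.round(mid,1))
if len(mid)>3: print("handle angle",33.5+np.degrees(np.arctan(np.polyfit(list(xs)[:len(mid)],mid,1)[0])), "z",np.median(Z[k]))
E
```

```text
[0.5415 0.3401 0.13  ] [-0.9  4.2 10.9] [0.4  0.26 2.43] yaw -62.14609980070071
2826
[-0.2 -0.2 -0.5 -0.7 -0.9 -1.1 -1.3 -1.5]
handle angle 30.822286330377082 z 0.15730973781344304
```

View pics/w5.png

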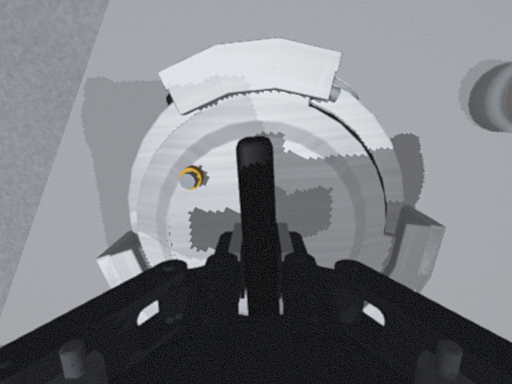

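Torque jumps to 2.4 N·m with lug 0 under the claw (250,70), so the lid is at the stop. I ease the press so the claws take the load, then open.

servo_tool --targets '[[[0,-0.5,1],0],[[0,-0.5,1],0],[[0,0,1],0],[[0,0,0],0],[[0,0,0],0]]'

```text
time: 13.62
tcp_pos: [0.5414, 0.34, 0.1305]
tcp_rot: [-3.044, -0.756, -0.012]
ft_force: [5.6, 11.4, -0.5]
finger_gap: 0.0141
grasp_force: 122.9
```

```bash
python3 y.py
```

```text
[0.5414 0.34   0.1305] [ 5.6 11.4 -0.5] [ 1.59 -0.8   2.45] yaw -62.10233034909896
```

servo_tool --targets '[[[0.5,1,0],0],[[0.3,0.7,0],0],[[0,0,0],0],[[0,0,0],0]]'

```text
time: 13.95
tcp_pos: [0.5413, 0.34, 0.1305]
tcp_rot: [-3.048, -0.752, -0.006]
ft_force: [-0.0, 6.5, 4.1]
finger_gap: 0.0141
grasp_force: 124.3
```

servo_tool --targets '[[[0,0,0],0],[[0,0,0],0],[[0,0,0],0],[[0,0,0],0],[[0,0,0],0],[[0,0,0],0],[[0,0,0],0],[[0,0,0],0],[[0,0,0],0]]' --claw -1

```text
time: 14.7
tcp_pos: [0.5411, 0.3382, 0.1291]
tcp_rot: [3.051, 0.747, 0.0]
ft_force: [0.0, -0.2, -0.2]
finger_gap: 0.0851
grasp_force: 0.0
```

servo_tool --targets '[[[0,0,5],0],[[0,0,15],0],[[0,0,25],0],[[0,0,25],0],[[0,0,25],0],[[0,0,25],0],[[0,0,10],0],[[0,0,0],0],[[0,0,0],0]]'

```text
time: 15.45
tcp_pos: [0.541, 0.3382, 0.2586]
tcp_rot: [3.051, 0.747, -0.0]
ft_force: [0.0, -0.5, -0.3]
finger_gap: 0.0852
grasp_force: 0.0
```

```bash
python3 y.py; python3 - <<'E'
from fit import *
p=imaging.read_camera("wrist");W=world(p);Z=W[...,2];save("w6.png",p["image"])
c=np.array([.541,.338])
d=np.hypot(*np.moveaxis(W[...,:2]-c,-1,0))
m=(Z>.150)&(Z<.168)&(d<.07);P=W[m];print("handle",m.sum(),cv2.minAreaRect(P[:,:2].astype(np.float32)*1000),"z",np.median(P[:,2]))
A=np.c_[P[:,:2]-P[:,:2].mean(0),np.ones(len(P))];k=P[:,2]>np.median(P[:,2])-.002;print("tilt",np.linalg.lstsq(A[k],P[k,2],rcond=None)[0])
m=(Z>.106)&(Z<.1155)&(d<.078)&(d>.066);P=W[m];A=np.c_[P[:,:2]-c,np.ones(len(P))];print("flange",m.sum(),np.linalg.lstsq(A,P[:,2],rcond=None)[0],"claw z",np.median(Z[(d>.094)&(d<.102)&(Z>.115)&(Z<.125)]))
h,a,q,_=claws(W,c);print("claw phase",a)
E
```

```text
[0.541  0.3382 0.2586] [ 0.  -0.5 -0.3] [-0.03  0.   -0.03] yaw -62.47890584180922
handle 2131 ((539.80322265625, 340.2099609375), (114.17420196533203, 16.012142181396484), 30.8980712890625) z 0.15790946215530707
tilt [ 0.00198437 -0.00409869  0.15796187]
flange 4087 [-0.00165447  0.00294123  0.11310566] claw z 0.1203240272084107
claw phase 33.46776845026575
```

View pics/w6.png

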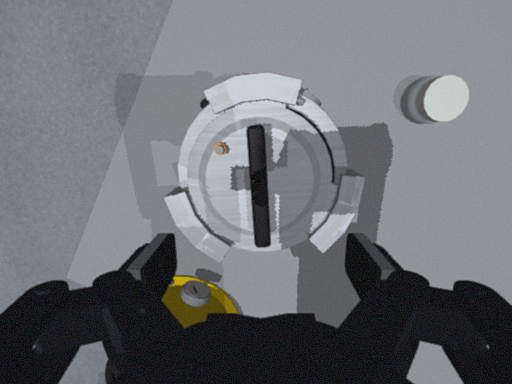

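The lid is level, with its origin at about 90.6–91 mm. It sits at 30.9°, at or past the nominal home angle of 33.5°, and didn't turn back when I let go. It is about 3 mm off the pot's axis (limit 6 mm), and the claws cover the lugs (255,90).

```bash
python3 -c "
from plant import order
print(order.sign_off())"
```

```text
the job is handed in; nothing more can be done
None
```

The lid is locked home and released on pot_a, the pot with the cast, and the job is handed in; no verdict came back, and I judged the pin pushed in from the lid's angle and the rise in torque at the stop, not from a pin reading.

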